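# Clear the red ring and offer the cheese-ball dish

## Task

On the tasting stand's black warming tray, slide the saucepan from the red ring into the blue ring without lifting it, and let go of it there. Then pick up the green dish with the arched handle, carry it level to the freed red ring, turning it about a quarter turn so that its red lug points squarely at the tray's far long edge (the guests' side), and finish while still holding it there, still and level, centred over the ring with its underside about 8 cm above the tray. The cheese ball must stay inside the brown circle in the middle of the dish all the time, and the salt cellar, the mug and the jar stay where they stand.

Things in the scene. Friction and masses are not known exactly. Their poses are not given: they have to be found in the camera images.
- tray: flat black glass warming tray with aluminium edge, 260 (its x) x 420 (its y) x 30 mm high, fixed to the table; origin under its centre at table height; its x axis points to its far long edge, away from the robot (the guests' side)
- red_ring: flat red ring with a red centre dot painted on the tray's top, inner radius 70, outer 76 mm; origin at its centre on the tray's top (30 mm above the table); axes parallel to the tray's. The saucepan starts here; it is to the left or to the right of the blue ring
- blue_ring: flat blue ring with a blue centre dot, same size, its centre 200 mm from the red ring's along the tray's y; origin at its centre on the tray's top, axes parallel to the tray's
- pot: loose steel saucepan, about 0.3 to 0.6 kg, outer radius 55 mm (rim 57), 70 mm high, open top, filled look; origin at the centre of its underside; the straight handle points along its -x, roughly towards the robot
- pot_base (a point): centre of the saucepan's underside, axes as pot
- pot_handle (a point): grip point in the saucepan's black handle: a bar 18 mm wide (pot's y) and 18 mm high, from 70 to 170 mm from the pot's axis; this point is 100 mm from the axis and 45 mm above the underside
- dish: loose grey-green round dish, 160 mm across, rim 26 mm high, about 0.2 to 0.33 kg, shallow hollow; origin at the centre of its underside, z up; a red lug sticks out along its +x; a thin steel arch stands over it in its y-z plane and carries a wooden grip
- dish_grip (a point): centre of the wooden grip on top of the arch, 125 mm above the dish's underside on its axis; the grip is 14 mm wide (dish x), 64 mm long (dish y), 18 mm high; axes as the dish's
- dish_floor (a point): centre of the dish's inner floor, 6 mm above its underside, axes as the dish's; floor flat to radius 20 mm, then rising at 8 degrees to radius 50, then 30 degrees; the brown circle has radius 25 mm
- dish_lug (a point): centre of the red lug (34 x 26 x 6 mm), 95 mm from the dish's axis along its +x, 22.5 mm above the underside
- ball_center (a point): centre of the loose round waxed cheese ball, 36 mm across, 30 g, lying in the middle of the dish
- salt_mid (a point): bystander: small white salt cellar on the tray, radius 17, 55 mm high, near the far edge between the rings; point at half its height
- mug: bystander: blue mug, radius 34, 70 mm high; origin under its centre
- jar: bystander: amber jar with red cap, radius 33, 85 mm high; origin under its centre
There are look-alikes about, which are no part of the job. Of the things like the dish, leave any that is yellow; of the rest the larger one is meant. Of the things shaped like the pot, the steel one is meant.

How it is judged:
By the outcome, as a careful person would: the job done as asked, in the order asked, and still so for the second after the job is handed in, while the arm keeps its last pose, push and grip.
It also fails if it takes over 72 s, if anything falls off the work surface, if the arm or the gripper's body presses on something with over 40 N, if the wrist force passes 120 N, or if a joint passes its speed limit or range.

## Robot

A 7-joint arm with a two-finger parallel gripper is mounted at the origin on the work surface. World frame = base frame: x ahead of the robot, y to its left, z up, the work surface at z = 0. Lengths are in mm, angles in degrees, forces in N, time in s.
With the tool pointing down it reaches from about 425 to 1025 mm from the base axis. Payload 9.4 kg.
Tool frame: the origin (TCP) lies midway between the tips of the shut fingers; the grasp point (between the pads) lies 19 mm behind it; z points along the fingers, y is the line along which they close (so a half turn about z gives the same grasp; the last joint's range is limited). The gripper opens to 85 mm and grips with 20 to 120 N. Pads are 22 mm wide; open, the fingers measure 114 mm over their backs; the gripper's body (76 mm by 85 mm) begins 54 mm behind the grasp point. The pads swing forward as they close: fully open they stand 13 mm farther back than shut.
Start: joints at [-69.311, 34.337, -0.143, 91.639, 0.103, 54.024, -4.572], TCP at [307.366, 656.62, 231.275] pointing down, gripper open.
Joint ranges: [-147.43, 147.43], [-19.82, 112.94], [-74.19, 73.91], [6.32, 146.72], [-59.91, 239.91], [6.04, 106.73], [-150.56, 150.56]. Speed limits (degrees/s): [127.2, 127.2, 172.46, 172.46, 180, 180, 180].

## Interface

Orientations are given as [roll, pitch, yaw] about the fixed x, y, z axes, in that order (R = Rz(yaw) Ry(pitch) Rx(roll)).
In Python, from bench import robot, imaging gives the robot as it stands. The module is installed in compiled form; this text tells all that it offers. Calls block until the motion is done:
- robot.move_to(position, orientation): joint-space move of the TCP to a pose.
- robot.servo_line(position, attitude=None, rate=150, stop_force=None): straight line of the TCP; attitude=None keeps the orientation; rate is the mean speed in mm/s. With stop_force (N) it stops when the force on the tool has changed by that much, and returns True; else False.
- robot.move_joints(angles): joint-space move.
- robot.let_go() and robot.close_gripper(): open the fingers fully, or close them until they stop; the grip force is fixed at half the most.
- robot.sleep(seconds).
- robot.solve_ik(position, orientation): joint angles nearest the present ones, or None.
- robot.sense(): the state.
- imaging.camera(name): name is "side" or "top"; returns (picture, depth): 384x512x3 uint8, blue, green, red; 384x512 float32, mm along the optical axis (not along the pixel's ray), 0 where there is no reading.
- imaging.get_calibration(name): a dict with "K" (3x3 intrinsics, pixels), "cam_to_world" (4x4, takes a point from camera to world coordinates). Camera axes: x right, y up, looking along -z (the intrinsics and any distortion apply to the point x, -y, -z); pixel columns grow to the right and rows downward; lengths in mm; the calibration is good to about 2 mm. A picture is of the moment at which its call begins. get_calibration takes no time and is no camera call.
A pose or a line that the arm cannot do raises robot.MotionError and nothing moves.
- robot.close_job(): hands the job in; it is judged then, once.
Trained networks look in the newest picture that a camera, given by its name, has taken for a name from the list of things; names that differ only in an ending like _2 or _b are one class to them, and where a whole thing is asked for, a point or a joint stands for the part that bears it (a point fixed in the world has none). Each returns a list of dicts, best first, with "confidence" (0 to 1); they miss things now and then, are a little off and sometimes report something else, mostly with a low value. They report only what shows in the picture. A call takes as long as a camera call. They do not tell look-alikes from the thing itself.
- imaging.look_for(camera, target): "rect" ([left, top, right, bottom] in pixels, round what is visible of it).
- imaging.place_of(camera, target): "position" ([column, row] in pixels: a listed point, or the origin of a listed thing).
The state is a dict: "time_s": time; "q": joint angles; "qd": joint speeds; "joint_torque": joint torques, N m; "tcp_pos": TCP position; "eef_rot": TCP orientation; "contact_force": force on the tool from outside, world axes, zero at the start; "torque": the same for the moment, N m; "width": finger opening in mm; "gripper_force": force on a finger pad.
Only numpy, scipy, OpenCV 4.12 (cv2) and the standard library are available. Lean on these libraries where they do the work, as an engineer would, in place of code of your own. Each camera call takes 0.05 s, during which the arm holds its last target. There are 200 camera calls.

## Working session

There is one attempt and no reset: what is moved stays moved. The work goes in short steps, each a Python script; the robot and the scene stay as the last script left them, time stands still between calls to the robot, and variables do not carry over. Pictures are saved under pics/ and viewed, at most 10 in all, crops included, and the job is handed in when it is done.

```bash
mkdir -p pics; cat > h.py <<'E'
import numpy as np, cv2
from bench import robot, imaging
def cal(n):
    c=imaging.get_calibration(n); return np.array(c["K"],float),np.array(c["cam_to_world"],float),c
def ray(n,uv):
    K,T,c=cal(n); d=np.linalg.inv(K)@[uv[0],uv[1],1]; d=np.array([d[0],-d[1],-d[2]])
    return T[:3,3],T[:3,:3]@d      # depth d = scale
def at_z(n,uv,z):
    o,d=ray(n,uv); return o+d*(z-o[2])/d[2]
def cloud(n,depth):
    K,T,c=cal(n); v,u=np.mgrid[0:384,0:512]; 
    p=np.stack([(u-K[0,2])/K[0,0],-(v-K[1,2])/K[1,1],-np.ones_like(u,float)],-1)*depth[...,None]
    return p@T[:3,:3].T+T[:3,3]
def proj(n,p):
    K,T,c=cal(n); q=T[:3,:3].T@(np.array(p)-T[:3,3]); q=np.array([q[0],-q[1],-q[2]]); q=K@q; return q[:2]/q[2]
E
python3 - <<'E'
from h import *
for n in("top","side"):
    im,d=imaging.camera(n); cv2.imwrite(f"pics/{n}0.png",im); np.savez(f"{n}0.npz",im=im,d=d)
    K,T,c=cal(n); print(n,{k:v for k,v in c.items() if k not in("K","cam_to_world")},K.round(1).tolist(),T.round(2).tolist())
    for t in("tray","red_ring","blue_ring","pot_base","pot_handle","dish_grip","dish_lug","ball_center","salt_mid","mug","jar"):
        print(t,[(np.round(r["position"],1).tolist(),round(r["confidence"],2)) for r in imaging.place_of(n,t)])
print(robot.sense())
E
```

```text
top {} [[372.5, 0.0, 256.4], [0.0, 372.5, 194.6], [0.0, 0.0, 1.0]] [[0.13, 0.97, -0.2, 274.96], [-0.99, 0.13, -0.03, -75.21], [-0.0, 0.2, 0.98, 1092.91], [0.0, 0.0, 0.0, 1.0]]
tray [([177.6, 151.7], 0.67), ([206.4, 160.0], 0.51)]
red_ring []
blue_ring []
pot_base [([330.2, 216.1], 0.65), ([210.0, 161.6], 0.63), ([123.8, 263.7], 0.56)]
pot_handle [([182.4, 179.5], 0.83), ([153.3, 247.4], 0.75)]
dish_grip [([336.7, 211.2], 0.98), ([331.4, 295.3], 0.93), ([328.3, 214.5], 0.74), ([422.9, 269.5], 0.59)]
dish_lug [([308.9, 269.8], 0.96), ([378.1, 248.5], 0.96), ([296.3, 211.2], 0.95)]
ball_center [([326.6, 213.1], 0.62)]
salt_mid [([178.1, 115.5], 0.7)]
mug [([398.7, 192.1], 0.68), ([207.1, 160.3], 0.28)]
jar [([309.6, 137.4], 0.88)]
side {} [[445.9, 0.0, 252.8], [0.0, 445.9, 187.3], [0.0, 0.0, 1.0]] [[1.0, 0.04, -0.04, 438.55], [-0.05, 0.65, -0.76, -1067.36], [-0.01, 0.76, 0.65, 919.65], [0.0, 0.0, 0.0, 1.0]]
tray []
red_ring [([278.0, 159.0], 0.46)]
blue_ring [([279.9, 124.4], 0.52)]
pot_base [([276.2, 160.8], 0.93), ([181.9, 138.9], 0.87)]
pot_handle [([193.1, 138.4], 0.88), ([248.9, 14
[... 353 characters left out ...]
{'time_s': 1.2, 'q': array([-69.31138627,  34.33653942,  -0.1409738 ,  91.63774222,
         0.10301573,  54.02450002,  -4.5719784 ]), 'qd': array([ 0.08960744,  0.08047507,  0.02232533, -0.00870237,  0.03150084,
       -0.07115202, -0.03651331]), 'joint_torque': array([ 6.17659116e-04, -7.76237655e+01,  1.56375647e+00, -2.58385348e+01,
        1.24117520e-02,  1.92326152e-03,  2.06299524e-05]), 'tcp_pos': array([307.38433987, 656.62448544, 231.29270748]), 'eef_rot': array([1.79998358e+02, 3.73315671e-03, 1.54916329e+02]), 'contact_force': array([-0.05689375, -0.02008925,  0.4755484 ]), 'torque': array([-0.00567684,  0.03878969, -0.08354059]), 'gripper_force': 0.0, 'width': 85.4828580812507}
```

View pics/top0.png

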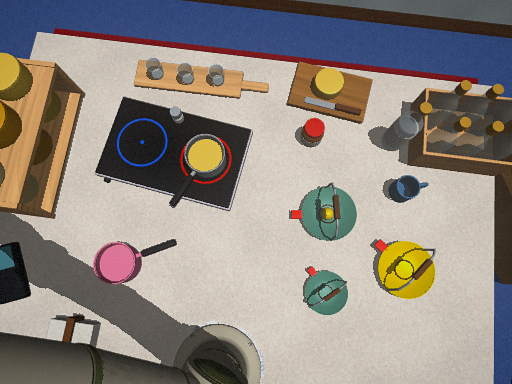

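View pics/side0.png

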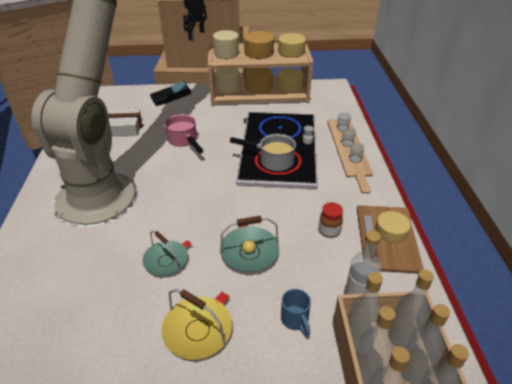

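The top view shows three handled dishes: large green with ball (328,213), small green (325,292) and yellow (406,270). The large green one fits, because it is neither yellow nor the smaller green one. There are two pans: steel (205,157), standing in the red ring, and pink (118,262). The steel one is meant. I'll confirm both in a crop and measure them.

```bash
cat > m.py <<'E'
from h import *
from scipy.optimize import least_squares
def circ(P,r=None):
    c0=P[:,:2].mean(0)
    if r: return least_squares(lambda x:np.hypot(*(P[:,:2]-x).T)-r,c0,loss="soft_l1",f_scale=2).x
    s=least_squares(lambda x:np.hypot(*(P[:,:2]-x[:2]).T)-x[2],[*c0,60],loss="soft_l1",f_scale=2); return s.x
z=np.load("top0.npz"); im,d=z["im"].astype(int),z["d"]; B,G,R=im[...,0],im[...,1],im[...,2]
C=cloud("top",d); Z=C[...,2]
v,u=np.mgrid[0:384,0:512]
def box(a,b,c,e): return (u>=a)&(u<c)&(v>=b)&(v<e)
def flat(m,zz): return np.array([at_z("top",(x,y),zz) for y,x in zip(*np.where(m))])
blue=box(110,110,172,172)&(B>120)&(R<90); red=box(172,128,240,192)&(R>120)&(G<60)&(B<60)
pb,pr=flat(blue,30),flat(red,30)
far=np.hypot(*(pb[:,:2]-np.median(pb[:,:2],0)).T)>30
print("blue",circ(pb[far]),circ(pb[far],73),"dot",pb[~far].mean(0) if (~far).any() else None)
print("red",circ(pr),circ(pr,73))
print("tray top z",np.median(Z[box(115,150,130,170)]), "table z",np.median(Z[box(250,180,270,200)]))
# pot rim & handle
p=C[box(165,125,240,215)&(Z>60)]; 
rim=p[p[:,2]>92]; print("rim pts",len(rim),np.percentile(rim[:,2],[50,95]),circ(rim[rim[:,2]>95]))
h=p[(abs(p[:,2]-84)<8)]; pc=np.array(circ(rim)[:2]); hh=h[np.hypot(*(h[:,:2]-pc).T)>75]
print("handle",len(hh),hh.mean(0),"dir",np.degrees(np.arctan2(*(pc-hh[:,:2].mean(0))[::-1])))
# dish
g=box(296,180,362,245)&(G>R+15)&(G>B)&(Z<40)
dp=C[g]; rr=flat(g,26); 
hull=cv2.convexHull(rr[:,:2].astype(np.float32))[:,0]; print("dish",circ(hull), "dishz",np.percentile(dp[:,2],[5,50,95]))
l=box(286,200,306,224)&(R>150)&(G<80); lp=flat(l,25); print("lug",lp.mean(0),len(lp))
gp=C[box(315,175,350,240)&(Z>105)]; print("grip",len(gp),gp.mean(0),gp[:,2].max()); 
if len(gp)>3: print("dir",cv2.fitLine(gp[:,:2].astype(np.float32),cv2.DIST_L2,0,.01,.01).ravel())
b=box(315,200,340,225)&(R>170)&(G>140)&(B<90); print("ball",C[b].mean(0))
for n in("mug","jar"): pass
big=cv2.resize(z["im"][90:320,90:440],None,fx=2.2,fy=2.2,interpolation=cv2.INTER_CUBIC); cv2.imwrite("pics/crop0.png",big)
E
python3 m.py
```

```text
blue [607.82068776 319.7359061   72.93546379] [607.82275512 319.73645217] dot [607.8479214  319.75720928  30.        ]
red [581.27884076 121.38539152  73.18204155] [581.15710587 121.33444063]
tray top z 30.821548405863837 table z 0.33920206610707737
rim pts 257 [  98.83833426 1092.90616449] [576.86852562 114.08501397  54.590354  ]
handle 224 [465.55555649 164.67823428  83.59594573] dir -24.52142449450518
dish [ 468.56840973 -258.34146731   79.79857054] dishz [ 6.57122269 16.49321188 27.06975249]
lug [ 451.5667731  -165.53065843   25.        ] 85
grip 219 [ 454.70669185 -248.64645061  177.59407944] 1092.906164487988
dir [   0.80549055   -0.5926086   454.7067     -248.64645   ]
ball [ 462.682479   -253.66482755   55.28868004]
```

View pics/crop0.png

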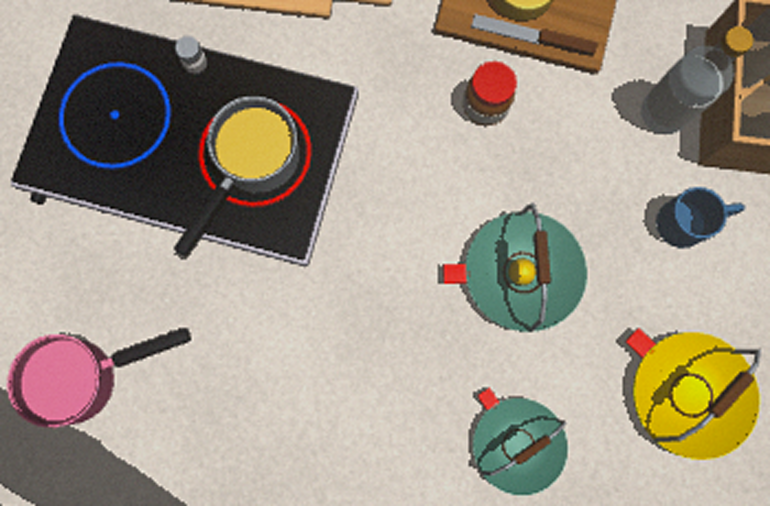

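The crop confirms both: the steel pan stands in the red ring (crop 253,145), and the large green dish with the ball is at crop (525,270), lug pointing left. Next I'll refine the fits without the zero-depth pixels and check IK.

```bash
cat > m2.py <<'E'
from h import *
import io,contextlib
with contextlib.redirect_stdout(io.StringIO()): from m import *
ok=(d>0)&(Z<300)
p=C[box(165,125,240,215)&ok&(Z>60)]; q=p[p[:,2]>85]; 
hull=cv2.convexHull(q[:,:2].astype(np.float32))[:,0]
r=q[q[:,2]>97]; print("rim",len(r),circ(r),circ(hull,57))
pc=np.array(circ(r)[:2]); h=p[(abs(p[:,2]-84)<6)]; dd=np.hypot(*(h[:,:2]-pc).T); h=h[(dd>80)]
f=cv2.fitLine(h[:,:2].astype(np.float32),cv2.DIST_L2,0,.01,.01).ravel(); print("handle",len(h),h.mean(0),"far",dd.max(),"ang",np.degrees(np.arctan2(f[1],f[0])), "ang from centre",np.degrees(np.arctan2(*(pc-h[:,:2].mean(0))[::-1])))
gp=C[box(318,175,350,240)&ok&(Z>120)]; f=cv2.fitLine(gp[:,:2].astype(np.float32),cv2.DIST_L2,0,.01,.01).ravel()
print("grip",len(gp),gp.mean(0),(gp.max(0)+gp.min(0))/2,gp[:,2].max(),np.degrees(np.arctan2(f[1],f[0])))
s=C[box(165,100,190,128)&ok&(Z>60)]; print("salt",len(s),s.mean(0),s.max(0))
# side check
zs=np.load("side0.npz"); Cs=cloud("side",zs["d"]); S=Cs.reshape(-1,3)[(zs["d"]>0).ravel()]
def near(c,r,lo,hi): return S[(np.hypot(*(S[:,:2]-c).T)<r)&(S[:,2]>lo)&(S[:,2]<hi)]
g2=near([468,-258],60,118,150); print("side grip",len(g2),g2.mean(0),(g2.max(0)+g2.min(0))/2)
r2=near(pc,65,96,110); print("side rim",circ(r2),len(r2))
h2=near(h[:,:2].mean(0),50,75,95); f=cv2.fitLine(h2[:,:2].astype(np.float32),cv2.DIST_L2,0,.01,.01).ravel(); print("side handle",h2.mean(0),np.degrees(np.arctan2(f[1],f[0])))
ims=zs["im"].astype(int); mb=(ims[...,0]>120)&(ims[...,2]<90); mb[:,:250]=0; mb[:,305:]=0; mb[:108]=0; mb[145:]=0
ps=np.array([at_z("side",(x,y),30) for y,x in zip(*np.where(mb))]); print("side blue",circ(ps))
mr=(ims[...,2]>120)&(ims[...,1]<70); mr[:,:250]=0; mr[:,305:]=0; mr[:140]=0; mr[180:]=0
ps=np.array([at_z("side",(x,y),30) for y,x in zip(*np.where(mr))]); print("side red",circ(ps,73))
for n,P,y in (("pot",[480,155,56],155.5),("potend",[510,360,56],155.5),("dish",[468,-258,106],190.4),("end",[581,121,216],82.4)):
    print(n,robot.solve_ik(P,[180,0,y]))
E
python3 m2.py
```

```text
Traceback (most recent call last):
  File "m2.py", line 3, in <module>
    with contextlib.redirect_stdout(io.StringIO()): from m import *
                                                    ^^^^^^^^^^^^^^^
  File "m.py", line 13, in <module>
    pb,pr=flat(blue,30),flat(red,30)
                        ~~~~^^^^^^^^
  File "m.py", line 11, in flat
    def flat(m,zz): return np.array([at_z("top",(x,y),zz) for y,x in zip(*np.where(m))])
                                     ~~~~^^^^^^^^^^^^^^^^
  File "h.py", line 9, in at_z
    o,d=ray(n,uv); return o+d*(z-o[2])/d[2]
        ~~~^^^^^^
  File "h.py", line 6, in ray
    K,T,c=cal(n); d=np.linalg.inv(K)@[uv[0],uv[1],1]; d=np.array([d[0],-d[1],-d[2]])
          ~~~^^^
  File "h.py", line 4, in cal
    c=imaging.get_calibration(n); return np.array(c["K"],float),np.array(c["cam_to_world"],float),c
ValueError: time passes only in moves, steps and waits
```

```bash
sed -i 's/^def cal(n)/from functools import lru_cache\n@lru_cache\ndef cal(n)/' h.py
(cat m.py; sed 1,3d m2.py) > m3.py; python3 m3.py | sed 1,11d
```

```text
handle 209 [463.73839291 165.64875721  83.68837767] far 169.60901879320673 ang -24.93125 ang from centre -24.147906906752702
grip 182 [ 465.67336944 -257.57068164  131.34181071] [ 469.80201311 -257.85099419  129.22371341] 137.93450472987604 9.930629
salt 121 [692.58751373 220.5691585   81.61748665] [709.8051526  236.43855964  91.31711813]
side grip 226 [ 465.97001125 -263.32671464  127.54210987] [ 466.95242496 -260.63848844  126.94692118]
side rim [575.70760274 111.52019565  54.63105138] 85
side handle [465.35677721 159.11553453  80.84297913] -25.478998
side blue [607.03756184 315.27326521  72.59595023]
side red [580.13915194 118.78094185]
pot [-23.08182805  35.85732622  -1.81671444 128.01963041   3.82326057
  16.17083182  37.27317732]
potend [-39.34668616  40.41945676  -1.63708748 112.29961581   2.31371208
  27.3115193   22.85080055]
dish [ 30.11591868  32.20372353 -10.45194461 122.26985053  12.51235003
  26.50316195 110.41134927]
end [-31.74975273  27.47156882  21.02880475 111.16910206 -13.84073278
  43.7859058  -10.43011122]
```

```bash
cat > s1.py <<'E'
from h import *
z=np.load("top0.npz"); C=cloud("top",z["d"])[50:220,0:85].reshape(-1,3); C=C[(C[:,2]>40)&(C[:,2]<900)]; print("shelf",C.min(0),np.percentile(C,99.5,0),"tcp px",proj("top",[307,656,231]))
a=np.radians(-24.5); pc=np.array([576.5,112.6]); h=pc-110*np.array([np.cos(a),np.sin(a)]); print(h)
o=[180,0,155.5]
robot.servo_line([300,560,400],rate=250)
robot.move_to([h[0],h[1],180],o)
print(robot.servo_line([h[0],h[1],56],rate=100,stop_force=8), robot.sense()["tcp_pos"])
robot.close_gripper(); s=robot.sense(); print(s["time_s"],s["width"],s["gripper_force"],s["contact_force"],s["tcp_pos"])
im,d=imaging.camera("top"); cv2.imwrite("pics/t1.png",cv2.resize(im[80:260,60:330],None,fx=2.5,fy=2.5))
np.savez("t1.npz",im=im,d=d)
E
python3 s1.py
```

```text
shelf [347.84188944 535.96527361  40.08117457] [750.71144444 642.06687927 247.21334381] tcp px [-50.64551927 215.32241382]
[476.4042602  158.21625669]
False [476.69044328 158.32391737  56.476738  ]
5.925 16.899880163914915 60.83457827568054 [0.12653111 0.912524   3.71882248] [476.60811126 158.45848106  56.18445812]
```

View pics/t1.png

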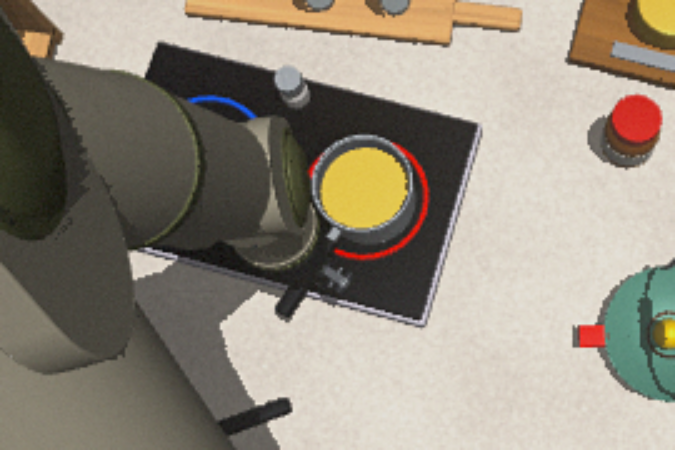

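The gripper holds the handle at crop (338,275), and the pot is still in place in the red ring. Now the slide.

```bash
cat > s2.py <<'E'
from h import *
from scipy.optimize import least_squares
s=robot.sense(); p=np.array(s["tcp_pos"])
robot.servo_line([p[0]+31,p[1]+204.7,p[2]],rate=60)
s=robot.sense(); print(s["time_s"],s["tcp_pos"]-p,s["contact_force"],s["width"],s["eef_rot"])
for n,blue in(("side",(607.0,315.3)),("top",(607.8,319.7))):
    im,d=imaging.camera(n); C=cloud(n,d).reshape(-1,3)[(d>0).ravel()]
    r=C[(np.hypot(*(C[:,:2]-blue).T)<65)&(C[:,2]>96)&(C[:,2]<103)]
    f=least_squares(lambda x:np.hypot(*(r[:,:2]-x).T)-54.6,blue,loss="soft_l1",f_scale=2).x
    print(n,len(r),f-np.array(blue))
    if n=="side": cv2.imwrite("pics/s2.png",cv2.resize(im[80:260,130:400],None,fx=2.5,fy=2.5))
E
python3 s2.py
```

```text
9.5833 [ 30.88752356 202.84576791  -0.22602983] [-0.27888731 -5.7965195   5.26805895] 16.62695728899151 [-1.79856027e+02  5.38037834e-04  1.55388713e+02]
side 79 [-2.00885652 -3.24792632]
top 181 [-0.38390163 -4.47743417]
```

View pics/s2.png

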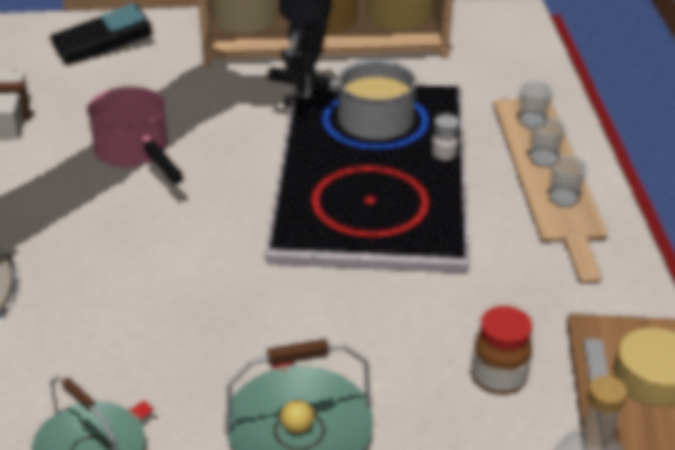

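The pot stands in the blue ring (crop ~375,105), about 3 mm short. I'll nudge it the rest of the way, release, retract and verify, then re-measure the free red ring.

```bash
cat > s3.py <<'E'
from h import *
from scipy.optimize import least_squares
p=np.array(robot.sense()["tcp_pos"])
robot.servo_line([p[0]+1.2,p[1]+5,p[2]],rate=20)
robot.let_go(); robot.sleep(.2)
p=np.array(robot.sense()["tcp_pos"]); robot.servo_line([p[0],p[1],200],rate=150)
robot.move_to([467.8,-259.7,240],[180,0,190])
fit=lambda P,r,c:least_squares(lambda x:np.hypot(*(P[:,:2]-x).T)-r,c,loss="soft_l1",f_scale=2).x
for n in("side","top"):
    im,d=imaging.camera(n); A=im.astype(int); C0=cloud(n,d); C=C0.reshape(-1,3)[(d>0).ravel()]
    r=C[(np.hypot(*(C[:,:2]-[607,317]).T)<65)&(C[:,2]>96)&(C[:,2]<103)]
    def ring(m,c):
        P=np.array([at_z(n,(x,y),30) for y,x in zip(*np.where(m))]); P=P[abs(np.hypot(*(P[:,:2]-c).T)-73)<10]; return fit(P,73,c)
    pot=fit(r,54.6,[607,317]); red=ring((A[...,2]>110)&(A[...,1]<70)&(A[...,0]<70),[580.6,120]); blue=ring((A[...,0]>110)&(A[...,2]<90),[607,317])
    print(n,"pot",pot,"red",red,"blue",blue,"tray yaw",np.degrees(np.arctan2(*(blue-red)[::-1]))-90)
    cv2.imwrite(f"pics/{n}3.png",cv2.resize(im[130:300,150:340],None,fx=3,fy=3) if n=="side" else im)
print(robot.sense()["time_s"],robot.sense()["tcp_pos"])
E
python3 s3.py
```

```text
side pot [607.05498396 313.64241072] red [580.00809239 118.94645738] blue [606.35414142 316.63075067] tray yaw -7.591266873768689
top pot [608.64599877 317.93978141] red [581.23182251 120.92578057] blue [607.82387984 319.47314681] tray yaw -7.628402601460152
14.3167 [ 468.31412833 -258.97573759  239.91243918]
```

View pics/side3.png

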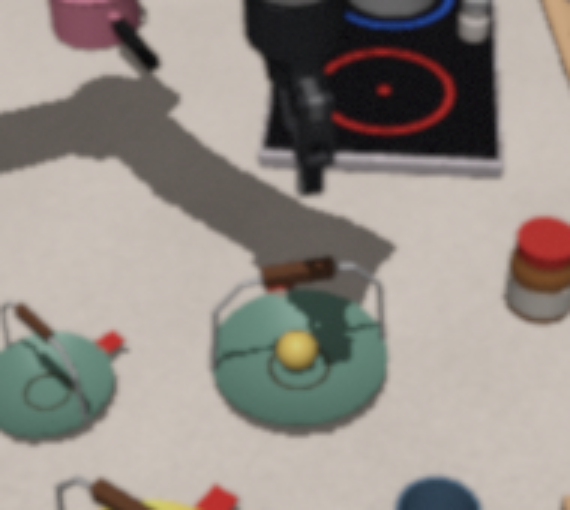

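The pot is within about 2 mm of the blue centre. The gripper (crop 312,180) hangs over the dish grip (crop 300,270), and the ball is centred. Now the dish grasp.

```bash
cat > s4.py <<'E'
from h import *
x,y=467.8,-259.5
robot.servo_line([x,y,150],rate=100)
print(robot.servo_line([x,y,106],rate=50,stop_force=6))
robot.close_gripper(); s=robot.sense(); print(s["time_s"],s["width"],s["gripper_force"],s["contact_force"],s["tcp_pos"])
p=s["tcp_pos"]
robot.servo_line([p[0],p[1],p[2]+25],rate=20)
s=robot.sense(); print(s["time_s"],s["width"],s["contact_force"],s["torque"])
im,d=imaging.camera("side"); cv2.imwrite("pics/s4.png",cv2.resize(im[130:300,150:340],None,fx=3,fy=3))
E
python3 s4.py
```

```text
False
17.05 13.01224055161734 58.838565945625305 [-0.64578021  2.06607314  3.99045655] [ 467.75530232 -259.14266597  106.12198842]
18.4583 13.246957088584999 [ 0.11916462 -0.26063817 -4.34489097] [ 0.01468235 -0.0286909  -0.06705121]
```

View pics/s4.png

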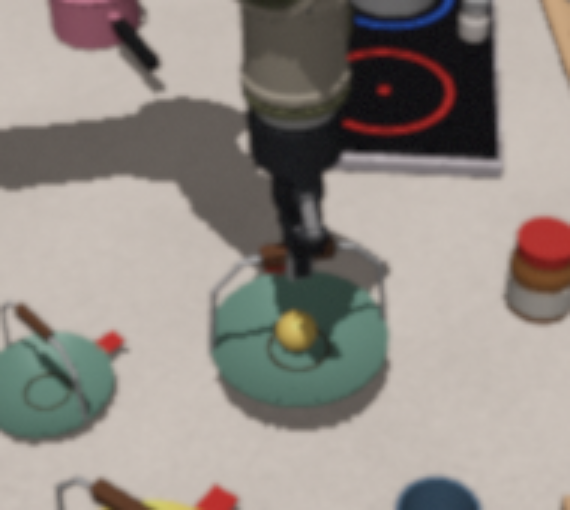

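```bash
cat > s5.py <<'E'
from h import *
from scipy.optimize import least_squares
p=robot.sense()["tcp_pos"]
robot.servo_line([p[0],p[1],217],rate=35)
robot.servo_line([580.6,119.9,217],[180,0,82.4],rate=38)
robot.sleep(.7)
s=robot.sense(); print(s["time_s"],s["width"],s["contact_force"],s["torque"],s["tcp_pos"],s["eef_rot"],np.abs(s["qd"]).max())
for n in("side","top"):
    im,d=imaging.camera(n); A=im.astype(int)
    np.savez(f"{n}5.npz",im=im,d=d)
    C0=cloud(n,d); X=C0[...,0];Y=C0[...,1];Z=C0[...,2]
    near=(np.hypot(X-580.6,Y-119.9)<120)&(d>0)&(Z>100)&(Z<150)
    g=near&(A[...,1]>A[...,2]+15)&(A[...,1]>A[...,0]); l=near&(A[...,2]>110)&(A[...,1]<80)&(A[...,0]<80)
    P=C0[g]; rim=P[P[:,2]>130]; h=cv2.convexHull(P[:,:2].astype(np.float32))[:,0]
    c=least_squares(lambda x:np.hypot(*(h-x).T)-80,[580,120],loss="soft_l1",f_scale=2).x
    # plane fit of outer band (level check)
    q=P[abs(np.hypot(*(P[:,:2]-c).T)-65)<5]; a=np.linalg.lstsq(np.c_[q[:,:2]-c,np.ones(len(q))],q[:,2],rcond=None)[0]
    lp=C0[l].mean(0) if l.any() else None
    print(n,"dish",c,"band slope deg",np.degrees(a[:2]),"z",a[2],np.percentile(P[:,2],[2,98]),"lug",l.sum(),lp, np.degrees(np.arctan2(*(lp[:2]-c)[::-1])) if l.any() else "")
    print([ (np.round(r["position"],1).tolist(),round(r["confidence"],2)) for r in imaging.place_of(n,"dish_lug")+imaging.place_of(n,"ball_center")])
i1=np.load("side5.npz")["im"][70:220,190:350]; i2=np.load("top5.npz")["im"][70:220,100:260]
cv2.imwrite("pics/f5.png",cv2.resize(np.hstack([i1,i2]),None,fx=2.5,fy=2.5))
E
python3 s5.py
```

```text
32.3667 13.18976358131901 [ 0.04440327 -0.92210134 -3.60917301] [ 0.04414156  0.00127358 -0.05410575] [580.57127169 119.87791344 216.97407383] [-1.79995838e+02  3.02205839e-03  8.23993883e+01] 0.19838406440795478
side dish [579.34621096 116.55185132] band slope deg [ 0.16621774 -1.02290131] z 128.46375191671956 [114.34276335 136.76402498] lug 37 [673.34358069 102.53748503 134.84733971] -8.479944927889433
[([307.7, 135.2], 0.75), ([188.6, 244.0], 0.58), ([219.6, 298.7], 0.56), ([280.1, 104.0], 0.51), ([276.6, 132.4], 0.44)]
top dish [581.35284899 119.84177147] band slope deg [-0.03448272 -0.04349834] z 130.4077726536646 [116.17758122 138.77483953] lug 86 [673.9445995  107.73995805 136.83388005] -7.446392673538821
[([211.9, 113.2], 0.79), ([379.3, 248.3], 0.77), ([310.6, 270.2], 0.7), ([202.7, 145.2], 0.38), ([116.7, 162.8], 0.19), ([202.7, 143.0], 0.47)]
```

View pics/f5.png

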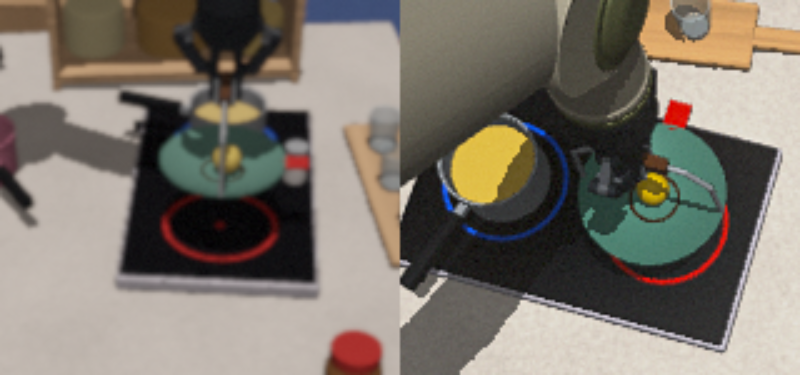

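The side view (left half) shows the dish level and centred over the red ring, with the ball in the brown circle. The top view (right half) shows the lug at crop (678,113), pointing at the far edge, and the pot in the blue ring. Handing in.

```bash
python3 -c "
from bench import robot
robot.sleep(0.5); print(robot.sense()['time_s']); print(robot.close_job())"
```

```text
33.1667
the job is handed in; nothing more can be done
None
```

I handed the job in at 33 s of the 72 s: the steel saucepan stands released in the blue ring about 2 mm from its centre, and the green dish is held still and level about 8 cm above the tray, within about 2 mm of the red ring's centre, with its lug within about 1° of square to the far edge and the ball still inside the brown circle.

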